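# Charge the leak tester and hold a glass flask down on its sprung cradle

## Task

Leak-test the round glass flask: first charge the tester by turning the spoked hand wheel by its crank handle one full turn anticlockwise (seen from above), until it meets its stop. Then set the flask upright, metal head up, in the sprung ring of the test cradle, press it down until the ring is at the bottom of its travel, and finish while still holding it pressed down there. Never tip the flask, press on the flask only and not on the ring, and leave the other things on the bench where they are.

Things in the scene. Friction and masses are not known exactly. Their poses are not given: they have to be found in the camera images.
- hub (a point): centre of the hand wheel, on its upright axis, at its upper face, 96 mm above the bench. Wheel: dark cast steel, five spokes, 150 mm across, lying level on a grey round pedestal fixed to the bench; nothing but the crank handle rises above this face. Wheel and cradle each stand either on the left or the right of the bench.
- crank (a point): middle of the upright black crank handle on the wheel, 55 mm from the wheel's axis, 124 mm above the bench. It is a sleeve 20 mm in diameter, 100 to 148 mm above the bench (its pin ends 2 mm higher), that spins freely on its pin: gripped from above it can be led round in a circle without turning the hand.
- wheel (a joint): angle of the hand wheel in rad: 0 at the start, grows as the wheel is turned anticlockwise seen from above, stop at 6.4 (a little over one turn). It takes 2 to 3 N at the handle and stays where it is left.
- ring_top (a point): centre of the cradle's sprung steel ring, at its upper face; z is up. Ring: 60 mm inside, 78 mm outside diameter, 14 mm thick, upper face 80 mm above the bench when free. Three upright posts in 17 mm sleeves, 50 mm from the centre, end 97 mm above the bench. Round aluminium base 136 mm across, fixed to the bench; a rubber seat 38 mm high in its middle.
- ring (a joint): how far the ring is pressed down, in m: 0 free, 0.025 at its bottom stop. Its spring starts to give at about 4 N and takes about 13 N at the stop, the flask's own weight included; the flask's weight alone hardly moves it. It springs back up when let go.
- flask_mid (a point): on the axis of the loose flask, half-way up (62.5 mm above its underside); z is its axis. Flask: 125 mm tall, about 0.28 kg, clear glass ball 76 mm across with a flat foot, topped by a cylindrical aluminium head 32 mm across, 80 to 125 mm above the underside: grip it there. It starts upright on the bench between wheel and cradle. Seated in the ring, this point is 52 mm above the ring's upper face.
- bin: bystander: yellow cut-open canister with bolts, 90 x 120 mm, 130 mm high; origin at the centre of its underside
- jar: bystander: straight amber glass jar with a steel lid, 52 mm in diameter, 70 mm high; origin at the centre of its underside
- spanner: bystander: steel spanner, 170 mm long, lying flat; origin on its underside
- pulley: bystander: loose dark steel pulley, 110 mm across, 22 mm thick, lying flat; origin at the centre of its underside
Not all that is in view belongs to the job. Several things look just like the part that bears flask_mid: the one meant starts nearest to the robot's base. What is shaped like the part that bears ring_top but pink is not meant.

How it is judged:
On the way, in this order (a step that is already met when the one before it is completed fails the run):
1. the hand wheel has been turned one full turn, while the flask is not yet in the cradle (value of joint wheel above 6.1 rad and horizontal distance between flask_mid and ring_top above 0.05 m), for 0.1 s.
2. the flask sits upright in the ring (horizontal distance between flask_mid and ring_top below 0.01 m and z of flask_mid in the frame of ring_top below 0.058 m and contact force between flask and ring above 0.5 N), for 0.1 s.
At the end, for the whole second after the job is handed in: the wheel stands at 6.1 rad or more; the flask sits upright (within 0.2 rad) and centred within 10 mm in the ring, bearing on it with over 6 N, held by the robot (over 3 N), at rest, with the ring pressed down 20 mm or more of its 25 mm (value of joint wheel above 6.1 rad and value of joint ring above 0.02 m and horizontal distance between flask_mid and ring_top below 0.01 m and z of flask_mid in the frame of ring_top below 0.058 m and angle between flask_mid's own z axis and vertical below 0.2 rad and contact force between flask and ring above 6 N and contact force between any of the fingers, the arm and flask above 3 N and linear speed of flask below 0.02 m/s); the arm keeps its last pose, push and grip.
It fails at once if the flask is tipped (angle between flask_mid's own z axis and vertical above 0.6 rad).
It fails at once if the robot presses on the ring itself (contact force between any of the fingers, the arm and ring above 3 N).
It fails at once if a bystander is moved (distance of any of bin, jar, spanner, pulley from where it was at the start of the episode above 0.03 m).
It also fails if it takes over 69 s, if anything falls off the work surface, if the arm or the gripper's body presses on something with over 40 N, if the wrist force passes 120 N, or if a joint passes its speed limit or range.

## Robot

A 7-joint arm with a two-finger parallel gripper is mounted at the origin on the work surface. World frame = base frame: x ahead of the robot, y to its left, z up, the work surface at z = 0. Lengths are in m, angles in rad, forces in N, time in s.
With the tool pointing down it reaches from about 0.4 to 0.75 m from the base axis. Payload 19.5 kg.
Tool frame: the origin (TCP) lies at the very end of the fingers, on their centre line; the grasp point (between the pads) lies 19 mm behind it; y points along the fingers, z is the direction in which the jaws open and shut, and the axes are right-handed (so a half turn about y gives the same grasp; the last joint's range is limited). The gripper opens to 85 mm and grips with 20 to 120 N. Pads are 22 mm wide; open, the fingers measure 114 mm over their backs; the gripper's body (76 mm by 85 mm) begins 54 mm behind the grasp point. The pads swing forward as they close: fully open they stand 13 mm farther back than shut.
Start: joints at [-1.294, 0.707, -0.028, 1.485, 0.022, 0.951, -0.075], TCP at [0.18, 0.546, 0.231] pointing down, gripper open.
Joint ranges: [-2.71, 2.71], [-0.32, 2.16], [-1.57, 1.52], [0, 2.45], [-1.46, 4.6], [0, 2.02], [-2.83, 2.83]. Speed limits (rad/s): [1.89, 1.89, 2.57, 2.57, 3.01, 3.01, 3.01].

## Interface

Orientations are given as a rotation vector (axis times angle).
In Python, from workcell import env, optics gives the robot as it stands. The module is installed in compiled form; this text tells all that it offers.
- The arm moves only by the tool play_rows, never from a script. Its argument "rows" is one flat list of numbers, 5 for each row, row after row: the shift along the tool's x, y, z in m, then the turn about the tool's y in degrees, then the closure, from 0 (fully open) to 1 (shut). A call has 1 to 5 rows; each row is the pose to reach, as a shift and turn from the pose measured when the call began, along the tool's axes at that moment; what a row does not reach only later rows make up. A row lasts 1/10 s, in which the tool goes at most 50 mm and 8.59 degrees, less where a joint would pass 70% of its speed; a pose out of reach is approached as far as the arm can. A call with a gripper value outside its range is refused whole. The fingers move at their own pace and stop on an object; the grip force is fixed at half the most. Time passes only in rows, so rows that repeat a pose let the fingers close. It gives the time, the measured TCP pose, the force and the opening at its end, in the units of the state.
- env.observe(): the state, without advancing time (a new reading comes with each control period).
- optics.read_camera(name): name is "side" or "top" or "wrist"; returns the picture (400x640x3 uint8, red, green, blue); there is no depth.
- optics.calibration(name): a dict with "vfov" (degrees; the focal length in pixels is half the picture's height over the tangent of half this angle, whatever the lens; pixels are square), "cx", "cy" (the principal point, pixels), "distortion" ([k1, k2, p1, p2, k3] as OpenCV has them; the pictures are not rectified), "R" (3x3) and "t" (3): a world point X has camera coordinates R X + t. Camera axes: x right, y down, z forward; pixel columns grow to the right and rows downward; lengths in m; the calibration is good to about 2 mm. A picture is of the moment at which its call begins: read the wrist's pose just before it. calibration takes no time and is no camera call; for the wrist camera it gives the pose at the moment of the call.
- env.hand_in(): hands the job in, once; it reports no verdict.
The state is a dict: "time_s": time; "qpos": joint angles; "qd": joint speeds; "effort": joint torques, N m; "tcp_pos": TCP position; "tool_rot": TCP orientation; "ft_force": force on the tool from outside, world axes, zero at the start; "ft_torque": the same for the moment, N m; "opening": opening from 0.0 (shut) to 1.0 (fully open).
Only numpy, scipy, OpenCV 4.12 (cv2) and the standard library are available. Lean on these libraries where they do the work, as an engineer would, in place of code of your own. Each camera call takes 0.05 s, during which the arm holds its last target.

## Working session

There is one attempt and no reset: what is moved stays moved. The work goes in short steps, Python scripts to look and compute and a tool call to move; the robot and the scene stay as the last step left them, time stands still between calls to the robot, and variables do not carry over. Pictures are saved under pics/ and viewed, and the job is handed in when it is done.

Besides the shell and the picture viewer there is one more tool, called after "Call:" by a JSON object that holds its "fn" and its "kwargs", one argument or row to a line. play_rows: Moves the arm, as the interface text tells. Its arguments: {"type":"object","properties":{"rows":{"type":"array","items":{"type":"number"}}},"required":["rows"]}

```bash
mkdir -p pics; python3 - <<'E'
from workcell import env, optics
import cv2, numpy as np
s=env.observe(); print({k:np.round(v,3).tolist() for k,v in s.items()})
for n in ["side","top","wrist"]:
    c=optics.calibration(n); print(n,{k:np.round(v,4).tolist() for k,v in c.items()})
    im=optics.read_camera(n); cv2.imwrite(f"pics/a_{n}.png",im[:,:,::-1])
E
```

```text
{'time_s': 0.0, 'qpos': [-1.294, 0.707, -0.028, 1.485, 0.022, 0.951, -0.075], 'qd': [0.001, -0.0, 0.001, -0.001, 0.0, 0.001, -0.001], 'effort': [0.0, -88.321, 1.235, -23.616, 0.017, 0.007, -0.0], 'tcp_pos': [0.18, 0.546, 0.231], 'tool_rot': [-1.557, 0.25, -0.25], 'ft_force': [0.929, -0.543, -0.298], 'ft_torque': [0.018, -0.037, -0.083], 'opening': 0.998}
side {'vfov': 46.8583, 'cx': 318.5565, 'cy': 192.487, 'distortion': [-0.0603, 0.0, 0.0, 0.0, 0.0], 'R': [[-0.9466, -0.3224, 0.0077], [-0.2097, 0.5975, -0.7739], [0.2449, -0.7342, -0.6332]], 't': [0.5183, 0.1886, 1.3373]}
top {'vfov': 49.0393, 'cx': 324.837, 'cy': 192.4222, 'distortion': [-0.0522, 0.0, 0.0, 0.0, 0.0], 'R': [[-0.0144, -0.9999, -0.0037], [-0.9887, 0.0148, -0.1489], [0.1489, 0.0015, -0.9888]], 't': [0.0127, 0.5393, 1.4208]}
wrist {'vfov': 63.8454, 'cx': 320.0736, 'cy': 205.3326, 'distortion': [-0.0511, 0.0, 0.0, 0.0, 0.0], 'R': [[0.3131, 0.9497, -0.0007], [0.9118, -0.3004, 0.2801], [0.2658, -0.0883, -0.96]], 't': [-0.5751, -0.0358, 0.3785]}
```

View pics/a_top.png

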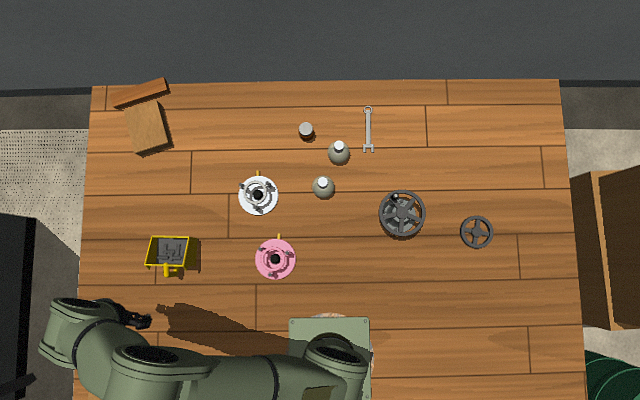

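View pics/a_side.png

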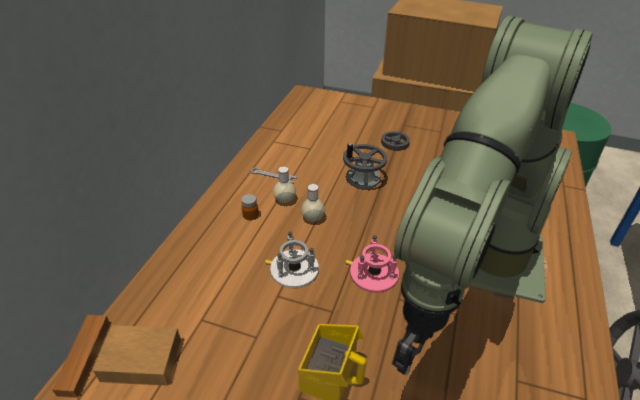

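View pics/a_wrist.png

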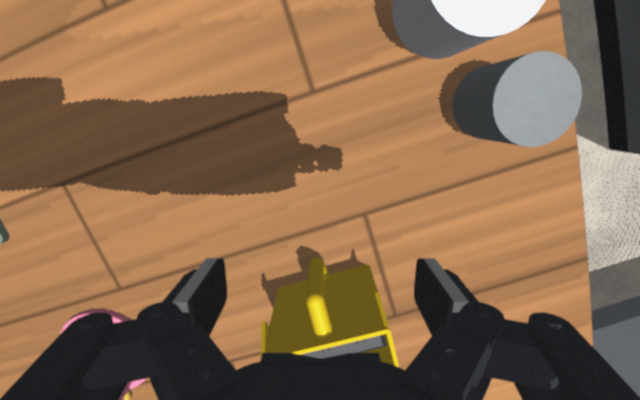

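The top view shows the wheel at about (402,214) on the right with its crank near (394,197). The white cradle is at (258,195) on the left, with the pink decoy at (276,259). The nearest flask is at (323,187). The pulley is at (477,232), the spanner at (368,130), the jar at (306,131) and the bin at (171,253).

```bash
cat > h.py <<'E'
import cv2, numpy as np
from workcell import env, optics
from scipy.spatial.transform import Rotation as Ro
def K(c):
    f=200/np.tan(np.radians(c['vfov']/2)); return np.array([[f,0,c['cx']],[0,f,c['cy']],[0,0,1.]])
def ray(c,u,v):
    p=cv2.undistortPoints(np.array([[[u,v]]],float),K(c),np.array(c['distortion'],float))[0,0]
    R=np.array(c['R']);t=np.array(c['t']); return -R.T@t, R.T@np.array([p[0],p[1],1.])
def onplane(c,u,v,z):
    o,d=ray(c,u,v); return o+d*(z-o[2])/d[2]
def proj(c,X):
    R=np.array(c['R']);t=np.array(c['t'])
    return cv2.projectPoints(np.array(X,float).reshape(-1,1,3),cv2.Rodrigues(R)[0],t,K(c),np.array(c['distortion'],float))[0].reshape(-1,2)
E
python3 - <<'E'
from h import *
T=cv2.imread("pics/a_top.png");S=cv2.imread("pics/a_side.png")
def crop(im,x,y,w,h,k): return cv2.resize(im[y:y+h,x:x+w],None,fx=k,fy=k,interpolation=cv2.INTER_CUBIC)
cv2.imwrite("pics/b_top.png",crop(T,230,130,200,120,4))
cv2.imwrite("pics/b_side.png",crop(S,235,130,160,120,5)[:600,:800])
E
```

```text
(no output)
```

View pics/b_top.png

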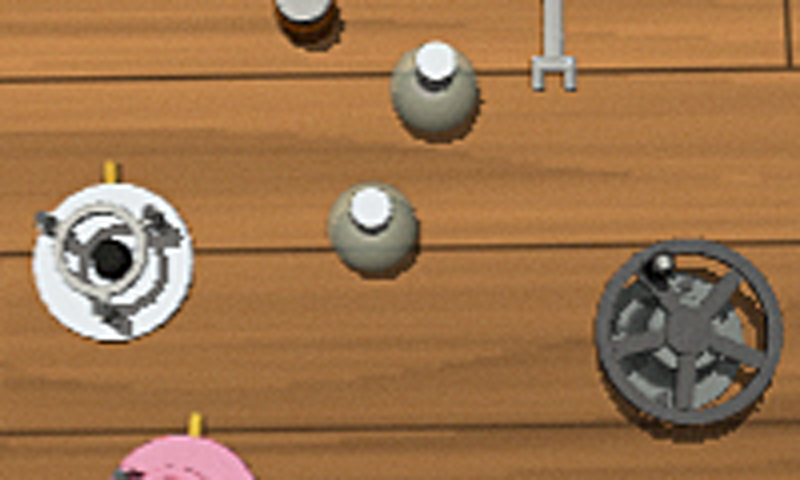

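View pics/b_side.png

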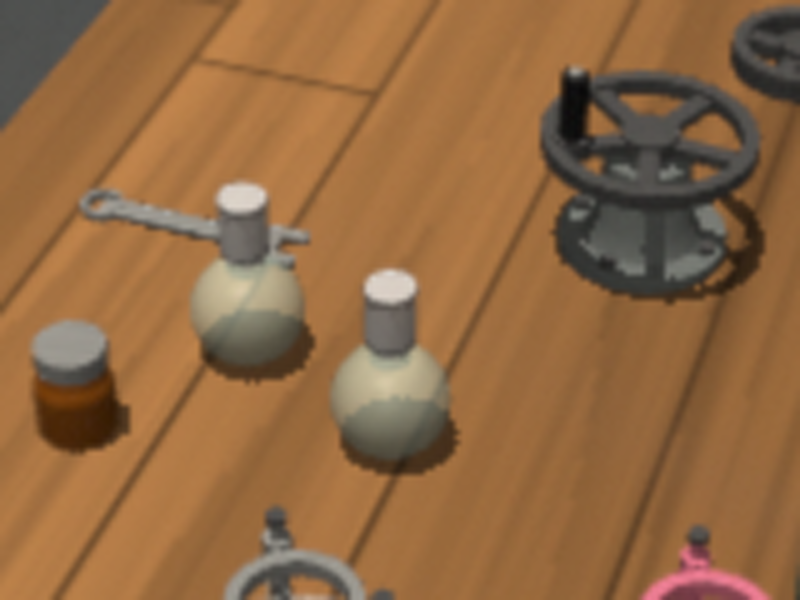

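```bash
python3 - <<'E'
from h import *
t=optics.calibration("top");s=optics.calibration("side")
T=lambda x,y:(230+(x+.5)/4-.5,130+(y+.5)/4-.5)
S=lambda x,y:(235+(x+.5)/5-.5,130+(y+.5)/5-.5)
for n,a,b,z in [("hub",T(688,332),S(650,133),.096),("crank",T(663,263),S(574,73),.150),("flask",T(371,207),S(390,286),.125),("ring",T(100,252),None,.08),("flask2",T(436,62),S(242,197),.125),("jar",T(303,0),None,.07)]:
    print(n,onplane(t,*a,z).round(4), onplane(s,*b,z).round(4) if b else '')
R=Ro.from_rotvec(env.observe()['tool_rot']).as_matrix();print(R.round(3))
# ring from side
S_=cv2.imread("pics/a_side.png");cv2.imwrite("pics/c.png",cv2.resize(S_[225:295,255:345],None,fx=8,fy=8,interpolation=cv2.INTER_CUBIC))
E
```

```text
hub [ 0.4623 -0.239   0.096 ] [ 0.4633 -0.2343  0.096 ]
crank [ 0.5104 -0.2125  0.15  ] [ 0.5122 -0.208   0.15  ]
flask [0.5619 0.0118 0.125 ] [0.5623 0.0151 0.125 ]
ring [0.5362 0.2327 0.08  ] 
flask2 [ 0.6786 -0.0416  0.125 ] [ 0.6801 -0.0388  0.125 ]
jar [0.748  0.0666 0.07  ] 
[[ 0.95  -0.     0.313]
 [-0.313 -0.001  0.95 ]
 [-0.    -1.    -0.001]]
```

View pics/c.png

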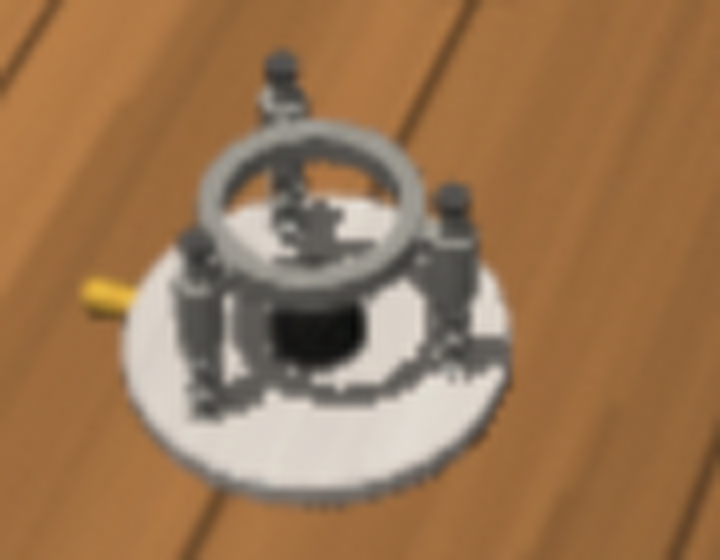

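```bash
cat > go.py <<'E'
import sys
from h import *
s=env.observe();R=Ro.from_rotvec(s['tool_rot']).as_matrix()
print('t',s['time_s'],'tcp',np.round(s['tcp_pos'],4),'f',np.round(s['ft_force'],1),'op',round(s['opening'],3))
a=list(map(float,sys.argv[1:]))
for i in range(0,len(a),3): print((R.T@(np.array(a[i:i+3])-s['tcp_pos'])).round(4))
E
python3 go.py 0.5 0.2 0.24 0.51 0.0 0.24; python3 - <<'E'
from h import *
s=optics.calibration("side");print(onplane(s,293.6,249.5,.08))
E
```

```text
t 0.15 tcp [0.1801 0.5458 0.231 ] f [-0.6 -0.4  0.4] op 1.0
[ 0.4121 -0.0089 -0.2282]
[ 0.4843 -0.0087 -0.415 ]
[0.53934564 0.23522706 0.08      ]
```

Call:
{"fn": "play_rows", "kwargs": {
  "rows": [0.05,0,-0.02,0,0,0.1,0,-0.045,0,0,0.15,0,-0.07,0,0,0.2,0,-0.1,0,0,0.24,0,-0.13,0,0]
}}

```text
time_s: 0.65
tcp_pos: [0.3541, 0.3646, 0.2309]
tool_rot: [-1.557, 0.25, -0.25]
ft_force: [1.0, 0.5, 0.7]
opening: 0.996
```

```bash
python3 go.py 0.5 0.2 0.24 0.511 -0.21 0.22
```

```text
t 0.65 tcp [0.3541 0.3646 0.2309] f [1.  0.5 0.7] op 0.996
[ 0.1901 -0.009  -0.1106]
[ 0.3291  0.0114 -0.4965]
```

Call:
{"fn": "play_rows", "kwargs": {
  "rows": [0.04,0,-0.025,0,0,0.08,0,-0.05,0,0,0.12,0,-0.075,0,0,0.155,0,-0.105,0,0,0.19,0,-0.14,0,0]
}}

```text
time_s: 1.15
tcp_pos: [0.4915, 0.1707, 0.2309]
tool_rot: [-1.557, 0.25, -0.25]
ft_force: [1.2, 0.5, 1.0]
opening: 1.002
```

```bash
python3 go.py 0.511 -0.21 0.22
```

```text
t 1.15 tcp [0.4915 0.1707 0.2309] f [1.2 0.5 1. ] op 1.002
[ 0.1377  0.0111 -0.3554]
```

Call:
{"fn": "play_rows", "kwargs": {
  "rows": [0.018,0,-0.045,0,0,0.036,0,-0.09,0,0,0.054,0,-0.135,0,0,0.07,0,-0.18,0,0,0.088,0,-0.225,0,0]
}}

```text
time_s: 1.65
tcp_pos: [0.5042, -0.0725, 0.231]
tool_rot: [-1.557, 0.25, -0.249]
ft_force: [0.8, -0.3, 0.1]
opening: 0.996
```

Call:
{"fn": "play_rows", "kwargs": {
  "rows": [0.018,0,-0.045,0,0,0.036,0,-0.09,0,0,0.05,0,-0.13,0,0,0.05,0,-0.13,0,0,0.05,0,-0.13,0,0]
}}

```text
time_s: 2.15
tcp_pos: [0.5108, -0.2121, 0.2308]
tool_rot: [-1.556, 0.252, -0.25]
ft_force: [-0.7, 0.3, 0.5]
opening: 1.001
```

```bash
python3 go.py 0.511 -0.21 0.106; python3 - <<'E'
from h import *
c=optics.calibration("wrist");im=optics.read_camera("wrist");cv2.imwrite("pics/d_w.png",im[:,:,::-1])
t=optics.read_camera("top");cv2.imwrite("pics/d_t.png",cv2.resize(t[130:250,320:480,::-1],None,fx=5,fy=5))
print(proj(c,[[.511,-.2103,.15],[.4628,-.2367,.096]]), -np.array(c['R']).T@c['t'])
E
```

```text
t 2.15 tcp [ 0.5108 -0.2121  0.2308] f [-0.7  0.3  0.5] op 1.001
[-0.0003  0.1248  0.0021]
[[321.79245245 213.94921248]
 [274.78337192 153.23558049]] [ 0.44285979 -0.18907093  0.37288769]
```

View pics/d_w.png

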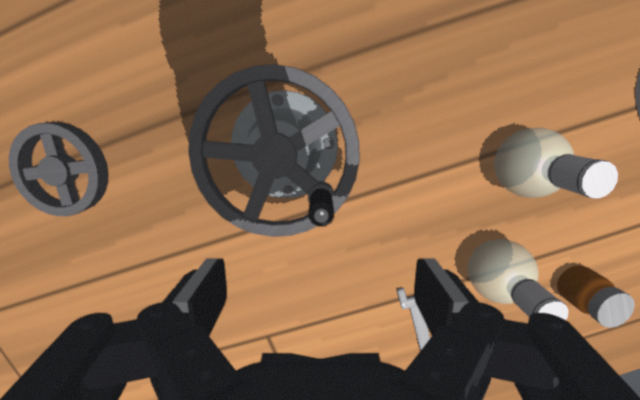

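The wrist view puts the crank top at (321,215) and the hub at (275,153), within about 1 px of my estimates. I'll go down and grip.

Call:
{"fn": "play_rows", "kwargs": {
  "rows": [0,0.04,0.002,0,0,0,0.08,0.002,0,0,0,0.115,0.002,0,0,0,0.125,0.002,0,0.3,0,0.125,0.002,0,1]
}}

```text
time_s: 2.75
tcp_pos: [0.5117, -0.2077, 0.1057]
tool_rot: [-1.556, 0.249, -0.246]
ft_force: [0.6, -1.0, 0.7]
opening: 0.688
```

Call:
{"fn": "play_rows", "kwargs": {
  "rows": [0,0,0,0,1,0,0,0,0,1,0,0,0,0,1,0,0,0,0,1,0,0,0,0,1]
}}

```text
time_s: 3.25
tcp_pos: [0.5121, -0.2083, 0.1073]
tool_rot: [-1.557, 0.248, -0.248]
ft_force: [-3.4, -1.8, 12.6]
opening: 0.217
```

```bash
python3 go.py; python3 - <<'E'
from h import *
c=optics.calibration("wrist");print(onplane(c,599,180,.125))
im=optics.read_camera("side");cv2.imwrite("pics/e.png",cv2.resize(im[110:210,300:430,::-1],None,fx=5,fy=5))
E
```

```text
t 3.25 tcp [ 0.5121 -0.2083  0.1073] f [-3.4 -1.8 12.6] op 0.217
[ 0.50380019 -0.08432143  0.125     ]
```

View pics/e.png

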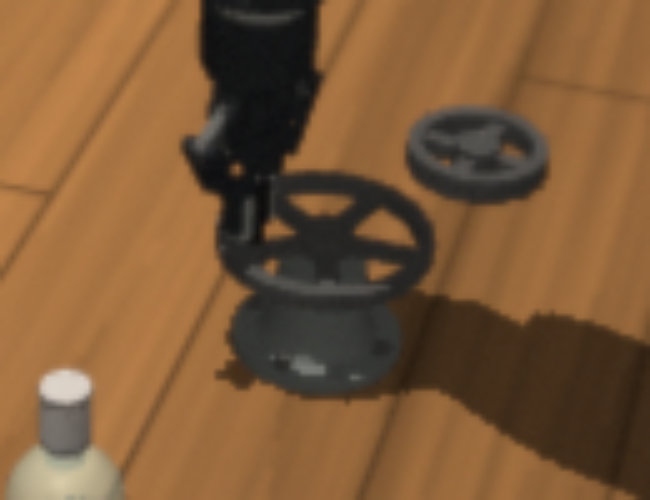

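```bash
cat > circ.py <<'E'
import sys
from h import *
s=env.observe();R=Ro.from_rotvec(s['tool_rot']).as_matrix();p=np.array(s['tcp_pos'])
cx,cy,r,step=map(float,sys.argv[1:5])
C=np.array([cx,cy]);a0=np.degrees(np.arctan2(*(p[:2]-C)[::-1]))
print('ang',a0.round(1),'r',np.linalg.norm(p[:2]-C).round(4),'f',np.round(s['ft_force'],1),'z',p[2].round(4),s['time_s'])
for i in range(1,6):
    a=np.radians(a0+step*i); q=[cx+r*np.cos(a),cy+r*np.sin(a),.1065]
    print((R.T@(q-p)).round(4))
E
python3 circ.py .4635 -.236 .0555 10
```

```text
ang 29.7 r 0.0559 f [-3.3 -1.6 13.1] z 0.1074 3.3
[-0.008   0.0008  0.0055]
[-0.0166  0.0008  0.01  ]
[-0.0258  0.0008  0.0128]
[-0.0354  0.0008  0.014 ]
[-0.0451  0.0008  0.0136]
```

Call:
{"fn": "play_rows", "kwargs": {
  "rows": [-0.008,0,0.0055,0,1,-0.0166,0,0.01,0,1,-0.0258,0,0.0128,0,1,-0.0354,0,0.014,0,1,-0.045,0,0.0136,0,1]
}}

```text
time_s: 3.8
tcp_pos: [0.4723, -0.1851, 0.1077]
tool_rot: [-1.562, 0.251, -0.251]
ft_force: [0.8, -37.6, -21.3]
opening: 0.22
```

```bash
python3 circ.py .4635 -.236 .0555 12
```

```text
ang 80.2 r 0.0516 f [  0.8 -37.6 -21.3] z 0.1077 3.8
[-0.0118  0.0012  0.0009]
[-0.0222  0.0012 -0.0043]
[-0.0313  0.0012 -0.0115]
[-0.0386  0.0013 -0.0205]
[-0.044   0.0013 -0.0308]
```

```bash
python3 circ.py .465 -.239 .0545 10
```

```text
ang 82.3 r 0.0544 f [  0.8 -37.6 -21.3] z 0.1077 3.8
[-0.0092  0.0012 -0.0024]
[-0.0177  0.0012 -0.0065]
[-0.0255  0.0012 -0.0121]
[-0.0321  0.0013 -0.0189]
[-0.0375  0.0013 -0.0267]
```

Call:
{"fn": "play_rows", "kwargs": {
  "rows": [-0.0092,0,-0.0024,0,1,-0.0177,0,-0.0065,0,1,-0.0255,0,-0.0121,0,1,-0.0321,0,-0.019,0,1,-0.0375,0,-0.0267,0,1]
}}

```text
time_s: 4.3
tcp_pos: [0.4297, -0.2001, 0.1079]
tool_rot: [-1.563, 0.248, -0.255]
ft_force: [18.2, -15.2, -39.3]
opening: 0.217
```

```bash
python3 circ.py .465 -.239 .0545 10
```

```text
ang 132.2 r 0.0526 f [ 18.2 -15.2 -39.3] z 0.1079 4.3
[-0.0056  0.0014 -0.0077]
[-0.008   0.0015 -0.0169]
[-0.0087  0.0015 -0.0264]
[-0.0078  0.0016 -0.0358]
[-0.0052  0.0016 -0.045 ]
```

```bash
python3 circ.py .466 -.239 .0535 10
```

```text
ang 133.0 r 0.0533 f [ 18.2 -15.2 -39.3] z 0.1079 4.3
[-0.004   0.0014 -0.0084]
[-0.0062  0.0015 -0.0175]
[-0.0068  0.0015 -0.0268]
[-0.0057  0.0016 -0.0361]
[-0.0031  0.0017 -0.045 ]
```

Call:
{"fn": "play_rows", "kwargs": {
  "rows": [-0.004,0.0012,-0.0084,0,1,-0.006,0.0015,-0.0175,0,1,-0.0068,0.0015,-0.0268,0,1,-0.0057,0.0015,-0.0361,0,1,-0.0031,0.0015,-0.045,0,1]
}}

```text
time_s: 4.8
tcp_pos: [0.4125, -0.2421, 0.1074]
tool_rot: [-1.563, 0.247, -0.255]
ft_force: [0.8, 3.4, 7.4]
opening: 0.219
```

```bash
python3 circ.py .465 -.239 .054 10; python3 - <<'E'
from h import *
im=optics.read_camera("side");cv2.imwrite("pics/f.png",cv2.resize(im[110:210,300:430,::-1],None,fx=5,fy=5))
E
```

```text
ang -176.6 r 0.0526 f [0.8 3.4 7.4] z 0.1074 4.8
[ 0.0029  0.001  -0.0089]
[ 0.0086  0.0011 -0.0165]
[ 0.0154  0.0012 -0.0229]
[ 0.0233  0.0012 -0.0281]
[ 0.0319  0.0013 -0.0318]
```

View pics/f.png

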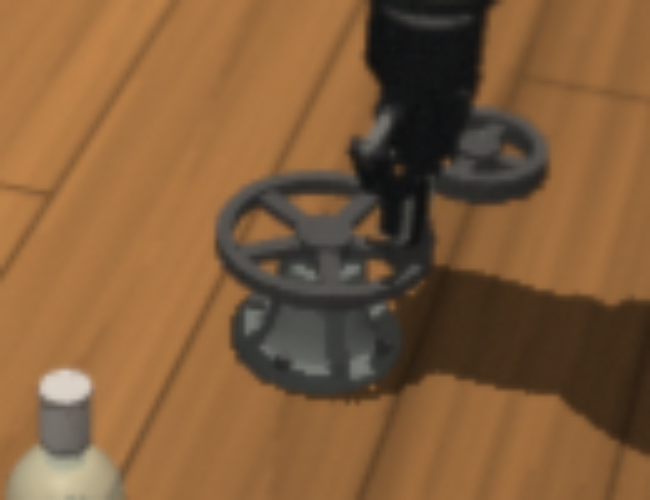

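```bash
python3 circ.py .4665 -.2400 .0545 12
```

```text
ang -176.0 r 0.0541 f [-1.5 -2.3  7. ] z 0.1074 4.85
[ 0.005   0.001  -0.0102]
[ 0.0124  0.0011 -0.0189]
[ 0.0214  0.0012 -0.0258]
[ 0.0317  0.0013 -0.0307]
[ 0.0428  0.0014 -0.0334]
```

Call:
{"fn": "play_rows", "kwargs": {
  "rows": [0.005,0,-0.0102,0,1,0.0124,0.0003,-0.0189,0,1,0.0214,0.0003,-0.0258,0,1,0.0317,0.0003,-0.0307,0,1,0.0428,0.0003,-0.0334,0,1]
}}

```text
time_s: 5.35
tcp_pos: [0.4418, -0.2893, 0.1076]
tool_rot: [-1.564, 0.25, -0.256]
ft_force: [-2.0, 3.6, -8.4]
opening: 0.214
```

```bash
python3 circ.py .4665 -.2400 .0545 12
```

```text
ang -116.6 r 0.0551 f [-2.   3.6 -8.4] z 0.1076 5.35
[0.0115 0.0012 0.0002]
[0.0227 0.0012 0.0022]
[0.0333 0.0012 0.0064]
[0.0427 0.0012 0.0128]
[0.0507 0.0012 0.021 ]
```

Call:
{"fn": "play_rows", "kwargs": {
  "rows": [0.0115,0,0.0002,0,1,0.0227,0.0003,0.0022,0,1,0.0333,0.0003,0.0064,0,1,0.0427,0.0003,0.0128,0,1,0.0507,0.0003,0.021,0,1]
}}

```text
time_s: 5.85
tcp_pos: [0.4965, -0.2872, 0.1076]
tool_rot: [-1.566, 0.251, -0.257]
ft_force: [0.2, -6.5, -8.2]
opening: 0.215
```

```bash
python3 circ.py .4665 -.2400 .0545 12
```

```text
ang -57.5 r 0.0559 f [ 0.2 -6.5 -8.2] z 0.1076 5.85
[0.0051 0.001  0.0105]
[0.0092 0.001  0.0211]
[0.0109 0.0009 0.0324]
[0.0103 0.0008 0.0437]
[0.0074 0.0007 0.0547]
```

Call:
{"fn": "play_rows", "kwargs": {
  "rows": [0.0051,0,0.0105,0,1,0.0092,0.0003,0.0211,0,1,0.0109,0.0003,0.0324,0,1,0.0103,0.0003,0.0437,0,1,0.0074,0.0003,0.0547,0,1]
}}

```text
time_s: 6.35
tcp_pos: [0.5224, -0.238, 0.1075]
tool_rot: [-1.566, 0.249, -0.26]
ft_force: [4.9, -2.3, -0.0]
opening: 0.22
```

```bash
python3 circ.py .4665 -.2400 .0545 8
```

```text
ang 2.0 r 0.0559 f [ 4.9 -2.3 -0. ] z 0.1075 6.35
[-0.0045  0.001   0.0064]
[-0.0086  0.0009  0.0128]
[-0.0135  0.0008  0.0186]
[-0.0192  0.0007  0.0236]
[-0.0256  0.0006  0.0278]
```

Call:
{"fn": "play_rows", "kwargs": {
  "rows": [-0.0035,0,0.0068,0,1,-0.008,0.0003,0.013,0,1,-0.013,0.0003,0.0188,0,1,-0.0187,0.0003,0.024,0,1,-0.0235,0.0003,0.027,0,1]
}}

```text
time_s: 6.85
tcp_pos: [0.5108, -0.2069, 0.1078]
tool_rot: [-1.569, 0.244, -0.266]
ft_force: [32.3, -32.2, -22.5]
opening: 0.213
```

```bash
python3 circ.py .4665 -.2400 .0545 3;python3 - <<'E'
from h import *
im=optics.read_camera("side");cv2.imwrite("pics/g.png",cv2.resize(im[110:210,300:430,::-1],None,fx=5,fy=5))
E
```

```text
ang 36.7 r 0.0553 f [ 32.3 -32.2 -22.5] z 0.1078 6.85
[-0.0028  0.0012  0.0009]
[-0.0053  0.0011  0.0024]
[-0.0079  0.0011  0.0037]
[-0.0105  0.001   0.0048]
[-0.0131  0.001   0.0059]
```

View pics/g.png

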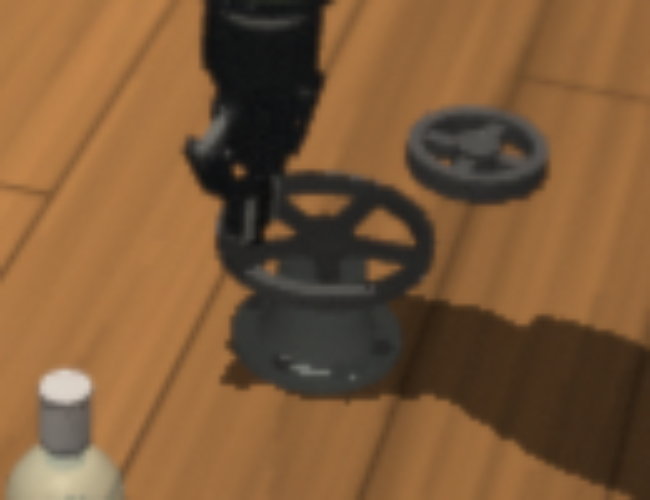

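The tangential force of about 45 N, just past the start angle, shows the wheel is at its stop. I'll release and rise.

Call:
{"fn": "play_rows", "kwargs": {
  "rows": [0,0,0,0,1,0,0,0,0,1,0,0,0,0,0,0,0,0,0,0,0,0,0,0,0]
}}

```text
time_s: 7.4
tcp_pos: [0.5107, -0.2072, 0.1078]
tool_rot: [-1.569, 0.244, -0.267]
ft_force: [0.1, 0.3, 0.2]
opening: 0.722
```

Call:
{"fn": "play_rows", "kwargs": {
  "rows": [0,0,0,0,0,0,-0.03,0,0,0,0,-0.07,0,0,0,0,-0.11,0,0,0,0,-0.12,0,0,0]
}}

```text
time_s: 7.9
tcp_pos: [0.5101, -0.2055, 0.2315]
tool_rot: [-1.57, 0.24, -0.271]
ft_force: [-0.5, 0.3, -1.5]
opening: 1.002
```

```bash
python3 go.py .562 .013 .23; python3 - <<'E'
from h import *
c=optics.calibration("wrist");im=optics.read_camera("wrist");cv2.imwrite("pics/h.png",im[:,:,::-1])
print(proj(c,[[.511,-.2103,.15],[.4628,-.2367,.096],[.562,.0135,.125]]))
E
```

```text
t 7.9 tcp [ 0.5101 -0.2055  0.2315] f [-0.5  0.3 -1.5] op 1.002
[-0.0206 -0.0014  0.2237]
[[314.89564975 214.7378682 ]
 [269.43440872 153.03167642]
 [597.26724186 178.30692093]]
```

View pics/h.png

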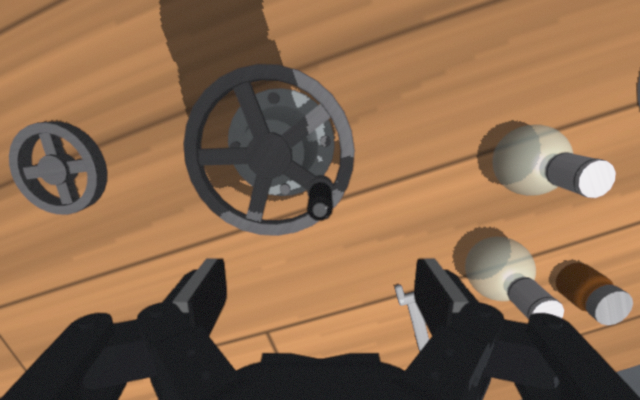

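```bash
python3 - <<'E'
from h import *
c=optics.calibration("wrist")
a=onplane(c,319.5,209.5,.15);b=onplane(c,270,152,.096);f=onplane(c,597,179,.125)
print(a,b,np.degrees(np.arctan2(*(a-b)[:2][::-1])),f)
E
```

```text
[ 0.50796679 -0.20577003  0.15      ] [ 0.46194721 -0.23583048  0.096     ] 33.15297021410065 [0.56214541 0.01281211 0.125     ]
```

The crank now sits about 4.5° past its start angle, so the wheel has turned about 6.36 rad. Next is the flask.

Call:
{"fn": "play_rows", "kwargs": {
  "rows": [-0.004,0,0.045,0,0,-0.008,0,0.09,0,0,-0.012,0,0.135,0,0,-0.016,0,0.18,0,0,-0.02,0,0.224,0,0]
}}

```text
time_s: 8.45
tcp_pos: [0.5624, 0.0149, 0.2268]
tool_rot: [-1.571, 0.241, -0.27]
ft_force: [0.7, 0.2, 0.5]
opening: 1.001
```

Call:
{"fn": "play_rows", "kwargs": {
  "rows": [0,0,0,0,0,0,0,0,0,0]
}}

```text
time_s: 8.65
tcp_pos: [0.562, 0.0156, 0.2255]
tool_rot: [-1.572, 0.241, -0.267]
ft_force: [0.5, -0.6, 0.9]
opening: 0.999
```

```bash
python3 go.py .562 .013 .087; python3 - <<'E'
from h import *
print(Ro.from_rotvec(env.observe()['tool_rot']).as_matrix().round(4))
c=optics.calibration("wrist");im=optics.read_camera("wrist");cv2.imwrite("pics/i.png",im[:,:,::-1])
print(proj(c,[[.562,.0132,.125],[.538,.2335,.08]]))
E
```

```text
t 8.65 tcp [0.562  0.0156 0.2255] f [ 0.5 -0.6  0.9] op 0.999
[-0.0017  0.1385 -0.0007]
[[ 0.9481  0.0135  0.3177]
 [-0.3174 -0.0182  0.9481]
 [ 0.0186 -0.9997 -0.0129]]
[[318.13381702 205.31589941]
 [553.32023631  87.58300518]]
```

View pics/i.png

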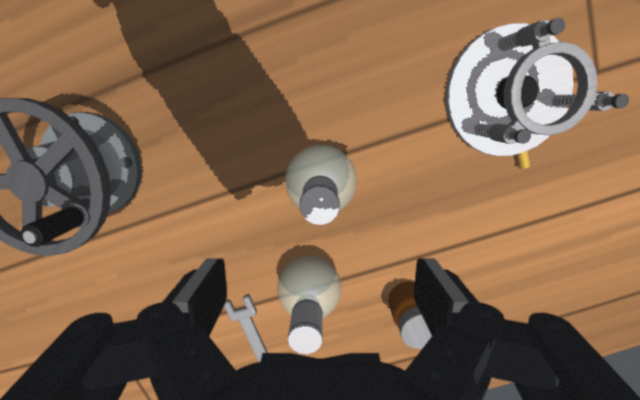

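```bash
python3 - <<'E'
from h import *
c=optics.calibration("wrist")
print(onplane(c,320,207,.125),onplane(c,554,88,.08))
E
python3 go.py .5615 .0125 .086
```

```text
[0.5639409  0.01272999 0.125     ] [0.53905471 0.23283983 0.08      ]
t 8.7 tcp [0.562  0.0143 0.2259] f [-0.4 -0.6 -0. ] op 1.003
[-0.0025  0.1399 -0.    ]
```

Call:
{"fn": "play_rows", "kwargs": {
  "rows": [-0.001,0.04,0,0,0,-0.001,0.08,0,0,0,-0.001,0.115,0,0,0,-0.001,0.135,0,0,0,-0.001,0.139,0,0,0]
}}

```text
time_s: 9.2
tcp_pos: [0.5617, 0.0104, 0.0847]
tool_rot: [-1.573, 0.247, -0.268]
ft_force: [0.2, -0.1, 1.0]
opening: 0.998
```

```bash
python3 go.py .5628 .0128 .086
```

```text
t 9.2 tcp [0.5617 0.0104 0.0847] f [ 0.2 -0.1  1. ] op 0.998
[ 0.0003 -0.0014  0.0026]
```

Call:
{"fn": "play_rows", "kwargs": {
  "rows": [0,-0.001,0.0026,0,0.3,0,-0.001,0.0026,0,0.5,0,-0.001,0.0026,0,1,0,-0.001,0.0026,0,1,0,-0.001,0.0026,0,1]
}}

```text
time_s: 9.7
tcp_pos: [0.5632, 0.0132, 0.0867]
tool_rot: [-1.572, 0.245, -0.269]
ft_force: [0.0, 0.5, 10.1]
opening: 0.361
```

Call:
{"fn": "play_rows", "kwargs": {
  "rows": [0,0,0,0,1,0,0,0,0,1,0,0,0,0,1]
}}

```text
time_s: 10.0
tcp_pos: [0.5632, 0.0131, 0.0869]
tool_rot: [-1.572, 0.245, -0.269]
ft_force: [-0.2, -0.4, 0.4]
opening: 0.357
```

```bash
python3 go.py .538 .233 .2; python3 - <<'E'
from h import *
im=optics.read_camera("side");cv2.imwrite("pics/j.png",cv2.resize(im[130:250,260:390,::-1],None,fx=5,fy=5))
E
```

```text
t 10.0 tcp [0.5632 0.0131 0.0869] f [-0.2 -0.4  0.4] op 0.357
[-0.0924 -0.1176  0.1986]
```

View pics/j.png

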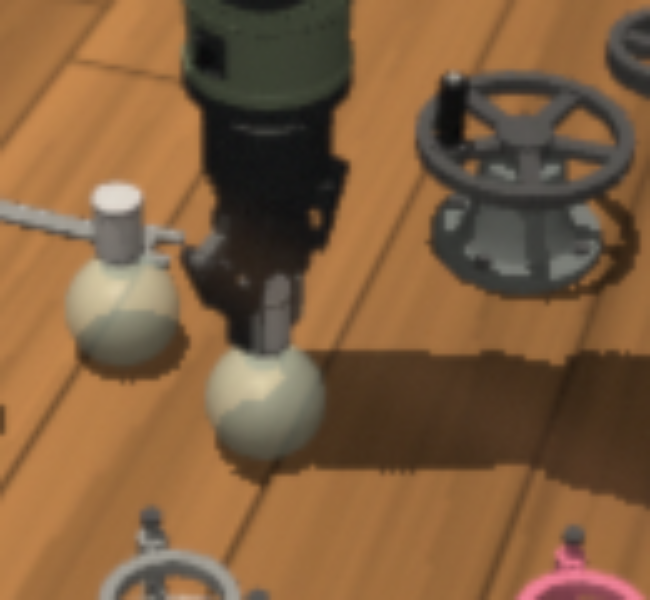

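Call:
{"fn": "play_rows", "kwargs": {
  "rows": [0,-0.02,0,0,1,0,-0.05,0,0,1,0,-0.08,0,0,1,0,-0.11,0,0,1,0,-0.13,0,0,1]
}}

```text
time_s: 10.55
tcp_pos: [0.5618, 0.0156, 0.2187]
tool_rot: [-1.572, 0.244, -0.27]
ft_force: [0.3, -0.3, -3.0]
opening: 0.36
```

```bash
python3 go.py .538 .233 .2
```

```text
t 10.55 tcp [0.5618 0.0156 0.2187] f [ 0.3 -0.3 -3. ] op 0.36
[-0.0926  0.0143  0.1985]
```

Call:
{"fn": "play_rows", "kwargs": {
  "rows": [-0.014,0,0.03,0,1,-0.033,0,0.07,0,1,-0.051,0,0.11,0,1,-0.07,0,0.15,0,1,-0.084,0,0.18,0,1]
}}

```text
time_s: 11.05
tcp_pos: [0.5391, 0.2159, 0.2146]
tool_rot: [-1.572, 0.243, -0.268]
ft_force: [0.5, -0.3, -2.6]
opening: 0.36
```

Call:
{"fn": "play_rows", "kwargs": {
  "rows": [-0.008,0,0.018,0,1,-0.008,0,0.018,0,1,-0.008,0,0.018,0,1]
}}

```text
time_s: 11.35
tcp_pos: [0.5371, 0.2353, 0.2139]
tool_rot: [-1.572, 0.243, -0.268]
ft_force: [0.7, -0.8, -1.6]
opening: 0.36
```

```bash
python3 go.py .5385 .233 .17; python3 - <<'E'
from h import *
im=optics.read_camera("side");cv2.imwrite("pics/k.png",cv2.resize(im[170:310,220:380,::-1],None,fx=5,fy=4.2))
c=optics.calibration("wrist");im=optics.read_camera("wrist");cv2.imwrite("pics/k2.png",im[:,:,::-1])
print(proj(c,[.5385,.233,.08]))
E
```

```text
t 11.35 tcp [0.5371 0.2353 0.2139] f [ 0.7 -0.8 -1.6] op 0.36
[ 0.0012  0.044  -0.0011]
[[320.21788711 194.89490223]]
```

View pics/k.png

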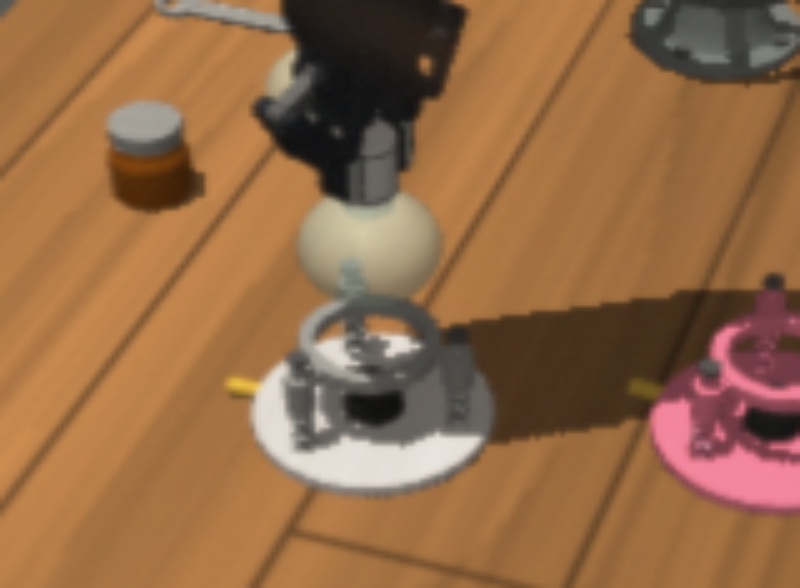

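View pics/k2.png

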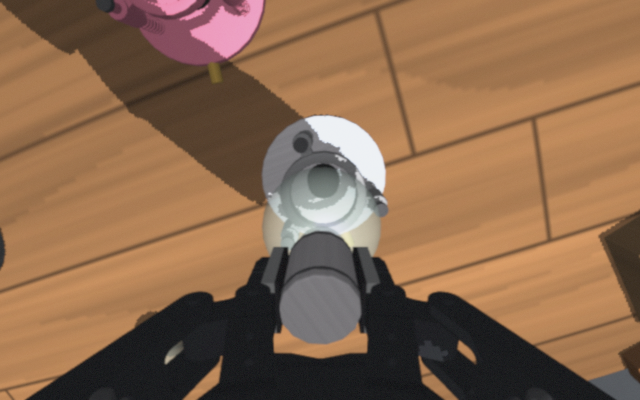

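Call:
{"fn": "play_rows", "kwargs": {
  "rows": [0.001,0.015,-0.001,0,1,0.001,0.03,-0.001,0,1,0.001,0.042,-0.001,0,1,0.001,0.048,-0.001,0,1,0.001,0.05,-0.001,0,1]
}}

```text
time_s: 11.95
tcp_pos: [0.5388, 0.2318, 0.1638]
tool_rot: [-1.572, 0.245, -0.269]
ft_force: [1.0, 0.2, -1.5]
opening: 0.356
```

```bash
python3 go.py .5385 .233 .150; python3 - <<'E'
from h import *
im=optics.read_camera("side");cv2.imwrite("pics/l.png",cv2.resize(im[200:300,250:350,::-1],None,fx=6,fy=6))
c=optics.calibration("wrist");im=optics.read_camera("wrist");cv2.imwrite("pics/l2.png",im[:,:,::-1])
E
```

```text
t 11.95 tcp [0.5388 0.2318 0.1638] f [ 1.   0.2 -1.5] op 0.356
[-0.0009  0.0138  0.0012]
```

View pics/l.png

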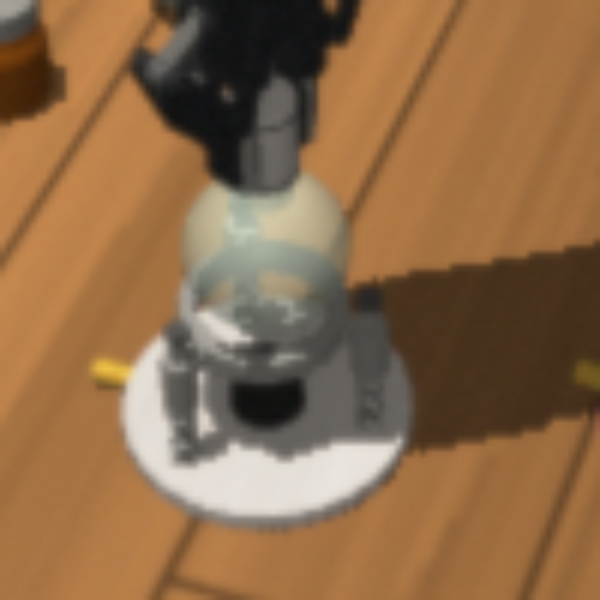

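View pics/l2.png

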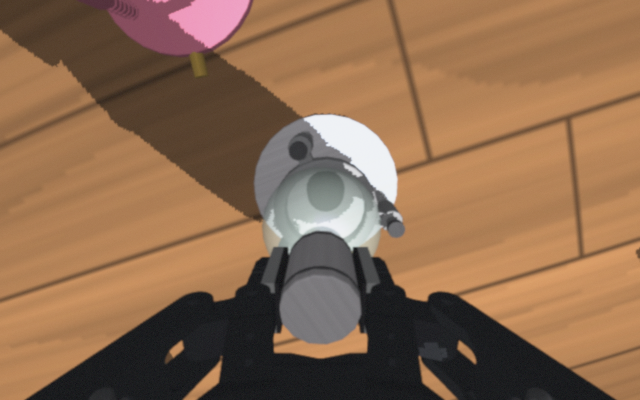

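The ball looks centred over the ring in both views. I'll seat it slowly.

Call:
{"fn": "play_rows", "kwargs": {
  "rows": [-0.0005,0.003,0.001,0,1,-0.0005,0.006,0.001,0,1,-0.0005,0.009,0.001,0,1,-0.0005,0.011,0.001,0,1,-0.0005,0.012,0.001,0,1]
}}

```text
time_s: 12.55
tcp_pos: [0.5392, 0.2334, 0.1524]
tool_rot: [-1.571, 0.243, -0.27]
ft_force: [0.7, 2.7, 3.4]
opening: 0.361
```

Call:
{"fn": "play_rows", "kwargs": {
  "rows": [0,0,0,0,1,0,0,0,0,1,0,0,0,0,1]
}}

```text
time_s: 12.85
tcp_pos: [0.5393, 0.2335, 0.1526]
tool_rot: [-1.571, 0.243, -0.27]
ft_force: [2.2, 3.0, 1.8]
opening: 0.359
```

```bash
python3 go.py .5385 .233 .131
```

```text
t 12.85 tcp [0.5393 0.2335 0.1526] f [2.2 3.  1.8] op 0.359
[-0.001   0.0216 -0.0005]
```

Call:
{"fn": "play_rows", "kwargs": {
  "rows": [0,0.004,0.0005,0,1,0,0.009,0.001,0,1,0,0.014,0.0012,0,1,0,0.018,0.0014,0,1,0,0.021,0.0015,0,1]
}}

```text
time_s: 13.35
tcp_pos: [0.54, 0.2343, 0.1313]
tool_rot: [-1.571, 0.243, -0.27]
ft_force: [-0.4, 0.7, 10.2]
opening: 0.362
```

Call:
{"fn": "play_rows", "kwargs": {
  "rows": [0,0.001,0,0,1,0,0.001,0,0,1,0,0.001,0,0,1]
}}

```text
time_s: 13.65
tcp_pos: [0.5401, 0.2342, 0.1303]
tool_rot: [-1.571, 0.243, -0.27]
ft_force: [0.1, 1.2, 9.9]
opening: 0.358
```

```bash
python3 go.py .5385 .233 .129; python3 - <<'E'
from h import *
im=optics.read_camera("side");cv2.imwrite("pics/m.png",cv2.resize(im[200:300,250:350,::-1],None,fx=6,fy=6))
E
```

```text
t 13.65 tcp [0.5401 0.2342 0.1303] f [0.1 1.2 9.9] op 0.358
[-0.0011  0.0013 -0.0016]
```

View pics/m.png

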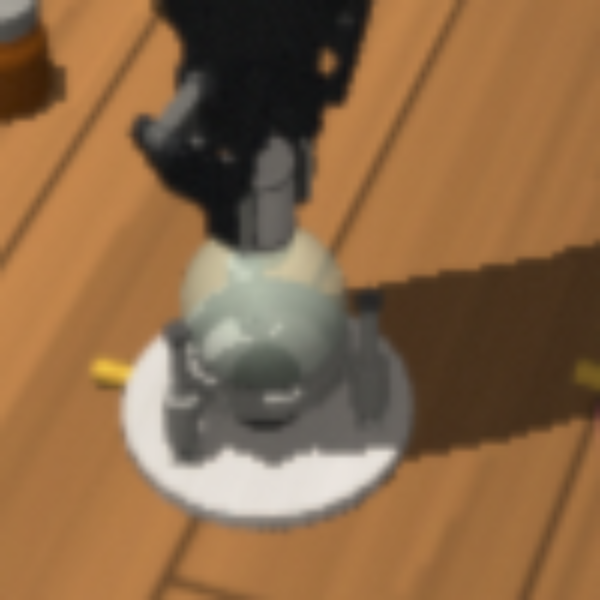

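Call:
{"fn": "play_rows", "kwargs": {
  "rows": [0,0.001,0,0,1,0,0.002,0,0,1,0,0.002,0,0,1,0,0.002,0,0,1]
}}

```text
time_s: 14.1
tcp_pos: [0.5405, 0.2343, 0.1296]
tool_rot: [-1.571, 0.242, -0.272]
ft_force: [-5.0, -0.3, 33.1]
opening: 0.362
```

```bash
python3 go.py
```

```text
t 14.1 tcp [0.5405 0.2343 0.1296] f [-5.  -0.3 33.1] op 0.362
```

The force jumped to 33 N within 0.7 mm of travel, so the ring is at its bottom stop. I'll do a final check with the top view.

```bash
python3 - <<'E'
from h import *
im=optics.read_camera("top");cv2.imwrite("pics/n.png",im[:,:,::-1])
im=optics.read_camera("wrist");cv2.imwrite("pics/n2.png",im[:,:,::-1])
E
python3 go.py
```

```text
t 14.2 tcp [0.5405 0.2343 0.1296] f [-4.9 -1.  33.8] op 0.355
```

View pics/n.png

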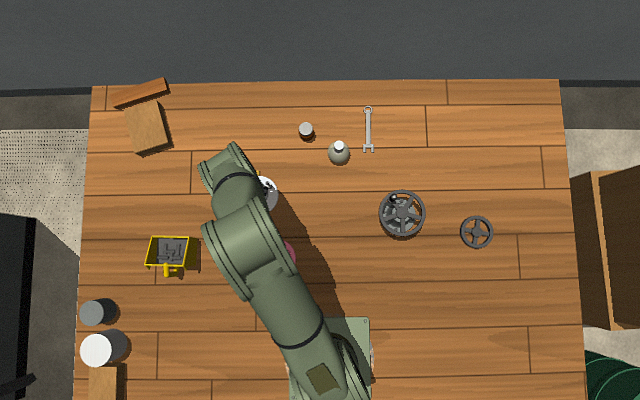

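View pics/n2.png

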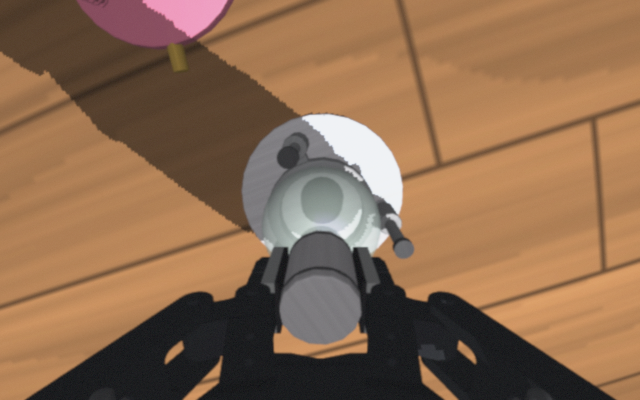

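The bystanders are where they started: jar (306,131), spanner (368,130), pulley (477,232), bin (170,253). The crank is still near (393,198), and the flask is upright and held in the ring.

```bash
python3 -c "
from workcell import env
print(env.hand_in())"
```

```text
the job is handed in; nothing more can be done
None
```

I charged the tester, set the flask in the test cradle and handed the job in at about 14 s, with the arm still pressing the flask down. The hand-in gave no verdict.

- **Wheel:** I led the crank round one full turn until it met its stop, with about 45 N against the hand. Afterwards the wrist camera showed the crank about 4.5° past its start, roughly 6.36 rad. Partway round, the sideways force at the wrist reached about 38 N because my first estimate of the wheel's centre was off by about 4 mm. I corrected it during the turn.
- **Flask and ring:** I gripped the nearest flask by its head and seated it in the white cradle. Pressing down, the upward force rose to about 10 N, then jumped to 33 N within 0.7 mm, which I read as the ring at its bottom stop. The hand came down about 26 mm from where I reckoned first contact. A small sideways force of 5 N remained.
- **Tilt:** The gripper leaned about 1.3° when I approached the flask and kept almost the same orientation to the end, well within the limit. The last wrist picture shows the flask upright and centred in the ring.
- **Other things:** The last top view shows the jar, spanner, pulley and bin where they started.

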